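Free the tube rack from the ratchet clamp

TASK

The purple tube rack is held in the bench clamp by a jaw that a sprung pawl keeps from backing off. Gently press the thumb pad on the pawl's tail so that the pawl lifts off the ratchet wheel, without forcing it against its stop, and keep it lifted until the jaw has crept all the way back; then let the pawl drop, lift the rack out and set it down (do not drop it) flat and upright inside the shallow steel tray. Leave the other things on the bench where they are.

Things in the scene. Friction and masses are not known exactly. Their poses are not given: they have to be found in the camera images.
- clamp: Aluminium clamp fixed to the bench, base plate 112 x 285 x 12 mm. Origin at bench height under the middle of the rack's seat; z up, y along the jaw's travel (opens towards +y). Plate spans x -42..70, y -75..210 mm. At y -62..-48 an end stop 36 mm above the bench; rails at x -28.5 and 28.5 reach 17 mm above the bench; else the rack's long sides are free.
- wheel_hub (a point): Centre of the steel ratchet wheel on the clamp: 56 mm across, 10 mm thick, axis along the clamp's x, 12 teeth 5 mm deep, top 70 mm above the bench. Lies at clamp x 48, y 92, 42 mm above the bench.
- jaw_lip (a point): Edge of the dark jaw's lip, over the rack's end, moving with the jaw; 62 mm above the bench. The jaw is 40 mm wide in x, 63 mm high, 16 mm thick; its lip, 6 mm thick, reaches 10 mm over the rack's +y end when clamped. An arm and a toothed bar on its +x side (clamp x 17..37, 63 mm high) run towards +y past the wheel.
- jaw (a joint): Slide of the jaw in m: about 0 clamped (the ratchet holds it), 0.036 fully back at its stop. With the pawl lifted its own damped spring draws it back in about 2 to 4 s; it needs no pushing. If the pawl is let down early it drops into the next tooth (every 7 mm of jaw travel) and stops the jaw.
- pawl: Sprung steel rocker, 8 mm wide, 100 mm long, on a pivot along the clamp's x. Origin on the pivot (clamp x 48, y 138, 72 mm above the bench; bracket 76 mm high); axes as the clamp's when seated. Nose 45 mm towards -y, on top of the wheel; tail towards +y. Pressing the tail turns it: nose clear of the teeth at 0.11 rad, hard stop at 0.13 rad. More than 18 N on the pawl bends the stop.
- pawl_tail (a point): Point on the pawl's tail, 42 mm from the pivot, 78 mm above the bench when seated. A domed thumb pad, 22 mm across, is screwed on here; its top lies 2 to 14 mm above this point, different each time, not measured. From touch it must go down about 4.5 mm to clear the teeth; the hard stop is at 5.5 mm. Takes 4 N to start, 7 to 11 N while the nose drags up the tooth, then suddenly 4 to 7 N.
- rack: Purple plastic tube rack in the clamp's seat, 50 mm (its x) by 96 mm (its y) by 42 mm high, about 0.2 kg; white tube caps stand up to 8 mm above it. Origin at the centre of its underside. In the clamp it stands on the base plate, 12 mm above the bench, axes as the clamp's. (A second rack just like it stands loose farther off.)
- tray: Shallow stainless steel tray, 125 mm (its x) by 165 mm (its y), walls 4 mm thick and 18 mm high, floor 4 mm thick; fixed. Origin under its centre at bench height, z up. It stands left or right of the clamp.
- tipbox: Bystander: box of pipette tips, 85 x 125 x 58 mm, left or right of the clamp; origin under its centre.
- rack2: Bystander: the second purple rack, as the first, beyond the clamp; origin under its centre.
- dishes: Bystander: two stacked petri dishes, 93 mm across, 32 mm high, between robot and clamp; origin under the centre.
- reagent: Bystander: glass jar, 66 mm across, 120 mm high, beyond the clamp; origin under its centre.
- plate96: Bystander: well plate, 86 x 127 x 14 mm; origin under its centre.
- markers: Bystander: pen block, 60 x 90 mm, with pens 120 mm high; origin under its centre.
- timer: Bystander: white bench timer, 60 x 65 x 18 mm, between robot and clamp; origin under its centre.
Mind the look-alikes: they are no part of the job. Leave any yellow look-alike of the rack alone. Leave any green look-alike of the tray alone.

How it is judged (in metres and radians):
On the way, in this order (a step that is already met when the one before it is completed fails the run):
1. the pawl is pressed clear of the wheel and the jaw has begun to back off (angle between the z axis of pawl and the z axis of clamp, either way round above 0.085 rad and value of joint jaw above 0.003 m), for 0.1 s.
2. the jaw is fully back, the rack still standing in its seat (value of joint jaw above 0.034 m and distance of rack from where it was at the start of the episode below 0.01 m), for 0.1 s.
3. the pawl has been let down and the rack is lifted clear of the clamp (angle between the z axis of pawl and the z axis of clamp, either way round below 0.06 rad and z of rack in the frame of clamp above 0.035 m), for 0.1 s.
At the end, for the whole second after the job is handed in: The rack stands upright (within 0.06 rad) and at rest on the tray's floor (underside less than 9 mm above the bench, centre within 50 mm in x and 60 mm in y of the tray's), released; the jaw is back past 34 mm and the pawl is down on the wheel (within 0.06 rad of seated) (x of rack in the frame of tray between -0.05 and 0.05 m and y of rack in the frame of tray between -0.06 and 0.06 m and z of rack in the frame of tray below 0.009 m and angle between rack's own z axis and vertical below 0.06 rad and linear speed of rack below 0.02 m/s and contact force between rack and the fingers below 0.05 N and value of joint jaw above 0.034 m and angle between the z axis of pawl and the z axis of clamp, either way round below 0.06 rad); the robot touches nothing.
It fails at once if the pawl is pressed with more than 18 N (contact force between pawl and the fingers above 18 N or contact force between pawl and the arm above 18 N).
It fails at once if the rack is let go more than 15 mm above the tray's floor (horizontal distance between rack and tray below 0.1 m and z of rack in the frame of tray above 0.019 m and contact force between rack and the fingers below 0.05 N).
It fails at once if the rack is tipped by more than 0.6 rad (angle between rack's own z axis and vertical above 0.6 rad).
It fails at once if another thing on the bench is moved by more than 30 mm (distance of any of tipbox, rack2, dishes, reagent, plate96, markers, timer from where it was at the start of the episode above 0.03 m).
It also fails if it takes over 70 s, if anything falls off the work surface, if the arm or the gripper's body presses on something with over 40 N, if the wrist force passes 120 N, or if a joint passes its speed limit or range.

ROBOT

A 6-joint arm with a two-finger parallel gripper is mounted at the origin on the work surface. World frame = base frame: x ahead of the robot, y to its left, z up, the work surface at z = 0. Lengths are in mm, angles in rad, forces in N, time in s.
With the tool pointing down it reaches from about 275 to 1000 mm from the base axis. Payload 8.4 kg.
Tool frame: the origin (TCP) lies where the fingers leave the gripper's body, on its centre line; the fingertips stand 73 mm ahead of it and the grasp point (between the pads) lies 54 mm ahead of it (grip_point_offset is the distance from the TCP to the grasp point, in mm); z points along the fingers, y is the direction in which the jaws open and shut (so a half turn about z gives the same grasp; the last joint's range is limited). The gripper opens to 85 mm and grips with 20 to 120 N. Pads are 22 mm wide; open, the fingers measure 114 mm over their backs; the gripper's body (76 mm by 85 mm) begins 54 mm behind the grasp point. The pads swing forward as they close: fully open they stand 13 mm farther back than shut.
Start: joints at [1.344, 0.353, 1.633, -0, 1.155, -0.002], TCP at [139.318, 609.277, 303.881] pointing down, gripper open.
Joint ranges: [-2.63, 2.63], [-0.92, 2.1], [0.06, 2.66], [-1.3, 4.44], [0, 2.69], [-3.02, 3.02]. Speed limits (rad/s): [2.22, 2.22, 2.79, 3.14, 3.14, 3.14].

INTERFACE

Orientations are given as [roll, pitch, yaw] about the fixed x, y, z axes, in that order (R = Rz(yaw) Ry(pitch) Rx(roll)).
In Python, from rig import sense, grab_frame, sign_off, grip_point_offset gives the robot as it stands. The module is installed in compiled form; this text tells all that it offers.
- The arm moves only by the tool drive_tool, never from a script. Its argument "targets" is one flat list of numbers, 7 for each row, row after row: the shift along the tool's x, y, z in m, then the turn, a rotation vector about the tool's x, y, z in rad, then the opening, from 0 (shut) to 1 (fully open). In form: [tx, ty, tz, wx, wy, wz, grip, tx, ty, tz, wx, wy, wz, grip, ...]. A call has 1 to 12 rows; each row is the pose to reach, as a shift and turn from the pose commanded when the call began, along the tool's axes at that moment; what a row does not reach only later rows make up. A row lasts 1/12 s, in which the tool goes at most 41.7 mm and 7.16 degrees, less where a joint would pass 70% of its speed; a pose out of reach is approached as far as the arm can. A call with a gripper value outside its range is refused whole. The fingers move at their own pace and stop on an object; "force" is the grip in N (left out, the last holds). Time passes only in rows, so rows that repeat a pose let the fingers close. It gives the time, the measured TCP pose, the force and the opening at its end, in the units of the state.
- sense(): the state, without advancing time (a new reading comes with each control period).
- grab_frame(name): name is "scene" or "side" or "wrist"; returns a dict with "color" (420x560x3 uint8, blue, green, red), "vertical_fov" (degrees; the focal length in pixels is half the picture's height over the tangent of half this angle, whatever the lens; pixels are square), "cx", "cy" (the principal point, pixels), "world_from_camera" (4x4, takes a point from camera to world coordinates). Camera axes: x right, y down, z forward; pixel columns grow to the right and rows downward; lengths in mm; the calibration is good to about 2 mm. A picture is of the moment at which its call begins. There is no depth.
- sign_off(): hands the job in, once; it reports no verdict.
The state is a dict: "clock": time; "qpos": joint angles; "qvel": joint speeds; "joint_efforts": joint torques, N m; "eef_pos": TCP position; "tcp_rot": TCP orientation; "contact_force": force on the tool from outside, world axes, zero at the start; "wrist_torque": the same for the moment, N m; "opening": opening from 0.0 (shut) to 1.0 (fully open).
Only numpy, scipy, OpenCV 4.12 (cv2) and the standard library are available. Lean on these libraries where they do the work, as an engineer would, in place of code of your own. Each camera call takes 0.05 s, during which the arm holds its last target. There are 200 camera calls.

## Working session

There is one attempt and no reset: what is moved stays moved. The work goes in short steps, Python scripts to look and compute and a tool call to move; the robot and the scene stay as the last step left them, time stands still between calls to the robot, and variables do not carry over. Pictures are saved under pics/ and viewed, about 8 in all and at most 12, crops included, and the job is handed in when it is done.

Besides the shell and the picture viewer there is one more tool, called as name(argument=value, ...) on one line, values as JSON. drive_tool: Moves the arm, as the interface text tells. Its arguments: {"type":"object","properties":{"targets":{"type":"array"},"force":{"type":"number"}},"required":["targets"]}

```bash
mkdir -p pics
cat > h.py <<'E'
import numpy as np, cv2
from rig import sense, grab_frame
def cam(n,save=None):
    f=grab_frame(n); 
    if save: cv2.imwrite('pics/'+save,f['color'])
    return f
def foc(f): return f['color'].shape[0]/2/np.tan(np.radians(f['vertical_fov'])/2)
def proj(f,P):
    P=np.atleast_2d(P); M=np.linalg.inv(f['world_from_camera']); c=P@M[:3,:3].T+M[:3,3]
    return c[:,:2]/c[:,2:]*foc(f)+[f['cx'],f['cy']]
def ray(f,u,v,z):
    M=f['world_from_camera']; d=M[:3,:3]@np.array([(u-f['cx'])/foc(f),(v-f['cy'])/foc(f),1]); o=M[:3,3]
    return o+d*(z-o[2])/d[2]
E
python3 - <<'E'
from h import *
import pickle
print(sense())
fs={n:cam(n,n+'0.png') for n in('scene','side','wrist')}
pickle.dump(fs,open('f0.pkl','wb'))
for n,f in fs.items(): print(n,f['vertical_fov'],f['cx'],f['cy'],f['world_from_camera'].round(3).tolist())
cv2.imwrite('pics/both.png',cv2.resize(np.hstack([fs['scene']['color'],fs['side']['color']]),(800,300)))
E
```

```text
{'clock': 0.0, 'qpos': array([ 1.34362094e+00,  3.53671644e-01,  1.63414488e+00,  2.18904698e-05,
        1.15521312e+00, -2.39938015e-03]), 'qvel': array([7.24255175e-04, 5.32490083e-04, 9.27595872e-05, 4.86225231e-04,
       1.15585002e-03, 1.15554338e-03]), 'joint_efforts': array([-1.42100162e-04, -6.05238318e+01, -3.42073131e+01,  1.35189171e-04,
        9.02819680e-03, -1.41689975e-05]), 'eef_pos': array([139.2128102 , 608.90445396, 303.14234246]), 'tcp_rot': array([-3.14015572e+00, -2.34622741e-05,  2.91680778e+00]), 'contact_force': array([-0.13035946, -0.24207751,  1.39072656]), 'wrist_torque': array([-0.00366677,  0.02461892,  0.02829607]), 'opening': 1.000303939377068}
scene 47.23124892757239 288.25198463586753 209.0120544291751 [[0.356, 0.816, -0.455, 1056.88], [0.935, -0.309, 0.177, -198.218], [0.004, -0.488, -0.873, 1093.484], [0.0, 0.0, 0.0, 1.0]]
side 46.967986850527765 288.33045386588253 208.15948981598723 [[0.813, -0.308, 0.494, -90.95], [-0.582, -0.415, 0.699, -883.296], [-0.01, -0.856, -0.517, 726.459], [0.0, 0.0, 0.0, 1.0]]
wrist 71.1912972646949 279.4357290988581 207.55656833425013 [[0.221, 0.935, 0.279, 67.999], [0.975, -0.211, -0.065, 624.679], [-0.001, 0.287, -0.958, 374.08], [0.0, 0.0, 0.0, 1.0]]
```

View pics/scene0.png

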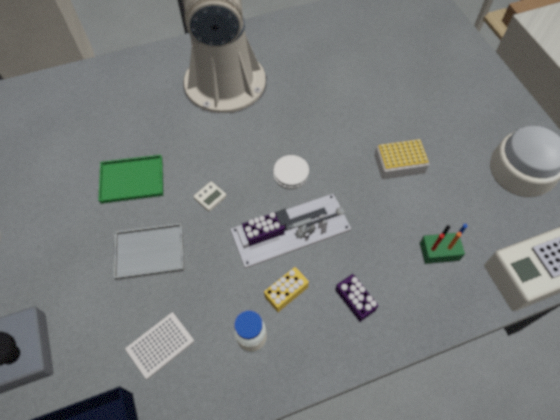

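View pics/side0.png

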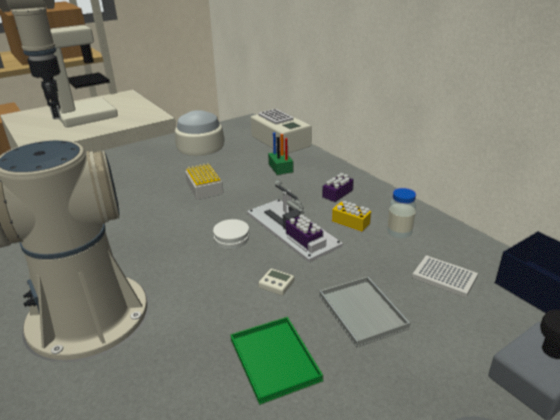

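The scene view shows these candidates:
- **Purple rack:** the target sits in the clamp at about (263,228). rack2 is loose at (357,297). The yellow look-alike is at (287,288).
- **Tray:** the steel tray is at (149,251) and the green look-alike is at (132,178).

I choose the clamped purple rack and the steel tray, and check both with close crops.

Run:
```python
from h import *
import pickle
fs=pickle.load(open('f0.pkl','rb'))
a=cv2.resize(fs['scene']['color'][180:280,220:360],None,fx=5.5,fy=5.5,interpolation=cv2.INTER_CUBIC)
cv2.imwrite('pics/c1.png',a)
f=fs['scene']
for n,p,z in [('A',(233,233),12),('B',(335,197),12),('C',(350,228),12),('D',(247,262),12),('t1',(116,228),18),('t2',(182,226),18),('t3',(183,270),18),('t4',(114,278),18)]: print(n,ray(f,*p,z).round(1))
```

```text
A [ 508.  -133.6   12. ]
B [502.2 147.9  12. ]
C [599.1 146.9  12. ]
D [ 595.  -125.6   12. ]
t1 [ 393.9 -403.9   18. ]
t2 [ 446.9 -247.8   18. ]
t3 [ 562.9 -275.8   18. ]
t4 [ 524.7 -433.9   18. ]
```

View pics/c1.png

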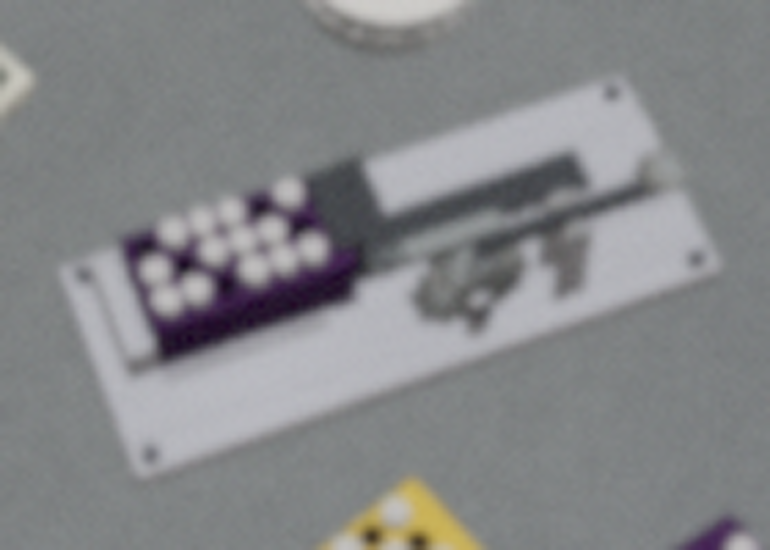

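```bash
cat >> h.py <<'E'
from scipy.optimize import least_squares
def se2(p,L):
    L=np.atleast_2d(np.array(L,float)); c,s=np.cos(p[2]),np.sin(p[2])
    return np.c_[p[0]+c*L[:,0]-s*L[:,1],p[1]+s*L[:,0]+c*L[:,1],L[:,2]]
def fit(obs,x0):  # obs: list of (frame, localpts, pixels)
    r=least_squares(lambda p:np.concatenate([(proj(f,se2(p,L))-np.array(U)).ravel() for f,L,U in obs]),x0,x_scale=[10,10,.05])
    return r.x,np.abs(r.fun).max()
E
python3 - <<'E'
from h import *
import pickle
from scipy.spatial.transform import Rotation as R
fs=pickle.load(open('f0.pkl','rb')); f=fs['scene']
U=np.array([(62,265),(625,72),(722,265),(140,480)])/5.5+[220,180]
print('clamp',fit([(f,[(-42,-75,12),(-42,210,12),(70,210,12),(70,-75,12)],U)],[550,-60,0]))
print('tray',fit([(f,[(-62.5,-82.5,18),(-62.5,82.5,18),(62.5,82.5,18),(62.5,-82.5,18)],[(116,228),(182,226),(183,270),(114,278)])],[480,-340,-.2]))
w=fs['wrist']['world_from_camera']; T=np.array([139.2,608.9,303.1]); Rt=R.from_euler('xyz',[-3.14015,0,2.9168]).as_matrix()
print(Rt.round(3).tolist(),'cam in tool',(Rt.T@(w[:3,3]-T)).round(1),(Rt.T@w[:3,:3]).round(3).tolist())
for n,p in [('dishes',(291,172)),('timer',(210,195)),('yellow',(287,289)),('rack2',(357,297)),('jar',(250,330))]: print(n,ray(f,*p,20).round())
E
```

```text
clamp (array([ 5.34691153e+02, -5.96470544e+01,  1.53744962e-02]), np.float64(0.7299692580924102))
tray (array([ 4.82170126e+02, -3.40193493e+02, -2.60237652e-01]), np.float64(2.2158644884350736))
[[-0.975, 0.223, -0.0], [0.223, 0.975, -0.001], [0.0, -0.001, -1.0]] cam in tool [ 72.9  -0.6 -71. ] [[0.002, -0.958, -0.287], [1.0, 0.002, 0.001], [-0.0, -0.287, 0.958]]
dishes [393.  66.  20.]
timer [ 386. -157.   20.]
yellow [696. -60.  20.]
rack2 [772.  85.  20.]
jar [ 757. -172.   20.]
```

```bash
cat >> h.py <<'E'
from scipy.spatial.transform import Rotation as Rn
def go(xyz,yaw):
    s=sense(); R=Rn.from_euler('xyz',s['tcp_rot']); G=Rn.from_euler('xyz',[np.pi,0,yaw])
    print('shift',(R.inv().apply(np.array(xyz)-s['eef_pos'])/1000).round(4),'turn',(R.inv()*G).as_rotvec().round(4), 'clock',s['clock'],'F',s['contact_force'].round(2),'q',s['qpos'].round(2))
E
python3 -c "
from h import *
go([565,15,235],1.586)"
```

```text
shift [-0.5474 -0.4841  0.0688] turn [-9.0000e-04  7.0000e-04  1.3308e+00] clock 0.15 F [-0.82  0.33  0.01] q [ 1.34  0.35  1.63 -0.    1.16 -0.  ]
```

drive_tool(targets=[-0.547, -0.484, 0.0, 0, 0, 1.331, 0, -0.547, -0.484, 0.0, 0, 0, 1.331, 0, -0.547, -0.484, 0.0, 0, 0, 1.331, 0, -0.547, -0.484, 0.0, 0, 0, 1.331, 0, -0.547, -0.484, 0.0, 0, 0, 1.331, 0, -0.547, -0.484, 0.0, 0, 0, 1.331, 0, -0.547, -0.484, 0.0, 0, 0, 1.331, 0, -0.547, -0.484, 0.0, 0, 0, 1.331, 0, -0.547, -0.484, 0.0, 0, 0, 1.331, 0, -0.547, -0.484, 0.0, 0, 0, 1.331, 0, -0.547, -0.484, 0.0, 0, 0, 1.331, 0, -0.547, -0.484, 0.0, 0, 0, 1.331, 0])

```text
clock: 1.15
eef_pos: [431.2, 200.9, 304.0]
tcp_rot: [3.141, -0.0, 1.581]
contact_force: [1.2, 0.8, 0.1]
opening: -0.002
```

```bash
python3 -c "
from h import *
print(sense()['eef_pos'],sense()['tcp_rot'])
go([565,15,235],1.586)"
```

```text
[431.18285784 200.88578692 303.99223289] [ 3.14137331e+00 -1.63399883e-04  1.58051176e+00]
shift [-0.1872  0.132   0.069 ] turn [ 0.0002 -0.0002 -0.0055] clock 1.15 F [1.18 0.76 0.13] q [0.43 0.12 1.94 0.   1.08 0.42]
```

drive_tool(targets=[-0.187, 0.132, 0.069, 0, 0, -0.005, 0, -0.187, 0.132, 0.069, 0, 0, -0.005, 0, -0.187, 0.132, 0.069, 0, 0, -0.005, 0, -0.187, 0.132, 0.069, 0, 0, -0.005, 0, -0.187, 0.132, 0.069, 0, 0, -0.005, 0, -0.187, 0.132, 0.069, 0, 0, -0.005, 0, -0.187, 0.132, 0.069, 0, 0, -0.005, 0, -0.187, 0.132, 0.069, 0, 0, -0.005, 0])

```text
clock: 1.82
eef_pos: [565.4, 16.5, 233.9]
tcp_rot: [-3.14, -0.0, 1.588]
contact_force: [-0.4, 0.1, 1.0]
opening: -0.006
```

Run:
```python
from h import *
import pickle
print(sense()['eef_pos'],sense()['tcp_rot'])
f=cam('wrist','w1.png'); pickle.dump(f,open('w1.pkl','wb'))
p=[534.7,-59.6,.0154]
for n,L in [('plate TL..',[(-42,-75,12),(-42,210,12),(70,210,12),(70,-75,12)]),('tail',[(48,180,85)]),('hub',[(48,92,42)]),('racktop',[(0,0,54)])]: print(n,proj(f,se2(p,L)).round(1).tolist())
cv2.imwrite('pics/w1b.png',cv2.resize(f['color'],(800,600),interpolation=cv2.INTER_CUBIC))
```

```text
[565.41372756  16.46305444 233.864004  ] [-3.13976809e+00 -5.43907497e-05  1.58810104e+00]
plate TL.. [[216.3, 317.7], [198.0, 47.0], [323.1, 47.6], [311.7, 318.2]]
tail [[304.0, 71.0]]
hub [[297.6, 183.8]]
racktop [[246.4, 279.9]]
```

View pics/w1b.png

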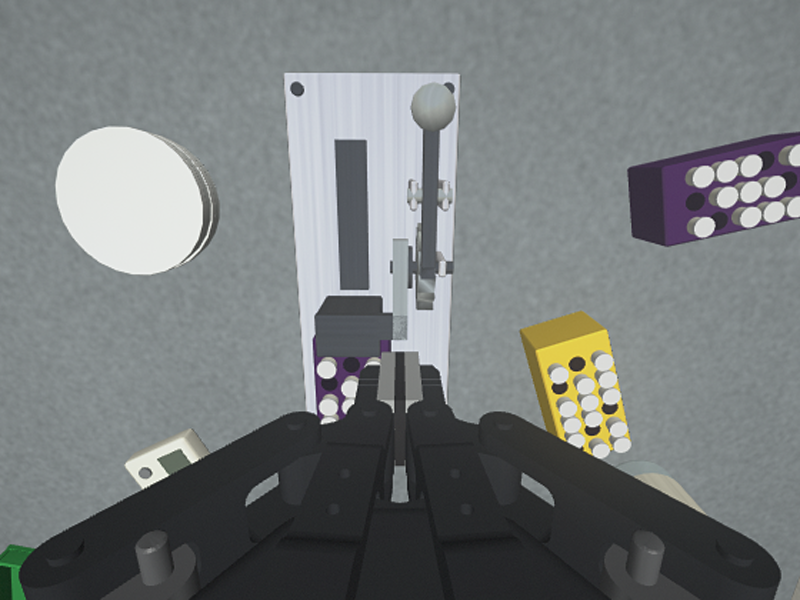

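The wrist view shows:
- the clamp plate's far corners at (285,73) and (461,73)
- the pawl with its ball pad at (433,107), and the wheel near (425,262)
- the jaw at (350,325), over the purple rack
- the yellow rack and rack2 off to the right

Now I refine the clamp pose.

Run:
```python
from h import *
import pickle
w=pickle.load(open('w1.pkl','rb')); f=pickle.load(open('f0.pkl','rb'))['scene']
k=1/1.42857
U=np.array([(62,265),(625,72),(722,265),(140,480)])/5.5+[220,180]
Pl=[(-42,-75,12),(-42,210,12),(70,210,12),(70,-75,12)]
print(fit([(f,Pl,U),(w,Pl[1:3],np.array([(285,73),(461,73)])*k)],[535,-60,.015]))
print(fit([(w,Pl[1:3],np.array([(285,73),(461,73)])*k)],[535,-60,.015]))
for z in(80,86,92): print('pad',z,ray(w,433*k,107*k,z).round(1))
print('jaw top front/back left edge z63', ray(w,317*k,318*k,63), ray(w,325*k,297*k,63))
```

```text
(array([ 5.35239769e+02, -6.21937515e+01,  1.57935984e-02]), np.float64(1.5171324337142664))
(array([ 5.36029562e+02, -6.27310346e+01,  1.93384744e-02]), np.float64(0.7382170481199353))
pad 80 [579.8 119.4  80. ]
pad 86 [579.4 118.5  86. ]
pad 92 [579.  117.7  92. ]
jaw top front/back left edge z63 [515.11374766   1.74023347  63.        ] [520.42560105  15.25910357  63.        ]
```

```bash
python3 -c "
from h import *
go([580,118.5,174],1.588)"
```

```text
shift [0.1007 0.017  0.0603] turn [-0.0015 -0.0003  0.0013] clock 1.8667 F [-0.38  0.21 -0.6 ] q [0.03 0.34 1.83 0.   0.98 0.01]
```

drive_tool(targets=[0.1, 0.017, 0.02, -0.001, 0, 0.001, 0, 0.1, 0.017, 0.02, -0.001, 0, 0.001, 0, 0.1, 0.017, 0.04, -0.001, 0, 0.001, 0, 0.1, 0.017, 0.055, -0.001, 0, 0.001, 0, 0.1, 0.017, 0.06, -0.001, 0, 0.001, 0, 0.1, 0.017, 0.06, -0.001, 0, 0.001, 0, 0.1, 0.017, 0.06, -0.001, 0, 0.001, 0])

```text
clock: 2.45
eef_pos: [580.0, 118.4, 175.6]
tcp_rot: [3.141, 0.0, 1.59]
contact_force: [0.3, -0.3, 0.3]
opening: -0.004
```

Run:
```python
from h import *
print(sense()['eef_pos'],sense()['tcp_rot'],sense()['contact_force'])
f=cam('wrist'); s=cam('side')
p=[535.5,-62.4,.017]
print(proj(f,se2(p,[(48,182,80),(48,182,92)])),proj(s,se2(p,[(48,182,86)])))
a=cv2.resize(f['color'][150:350,180:380],(500,500),interpolation=cv2.INTER_CUBIC)
u,v=proj(s,se2(p,[(48,182,86)]))[0].astype(int)
b=cv2.resize(s['color'][v-30:v+30,u-18:u+18],(300,500),interpolation=cv2.INTER_CUBIC)
cv2.imwrite('pics/p2.png',np.hstack([a,b]))
```

```text
[579.95524979 118.38282925 175.55070433] [3.14056613e+00 3.20646765e-05 1.59035257e+00] [ 0.30927642 -0.34481874  0.27233044]
[[280.06017062 239.67853643]
 [280.12734544 247.88027147]] [[276.78646183 181.49949285]]
```

View pics/p2.png

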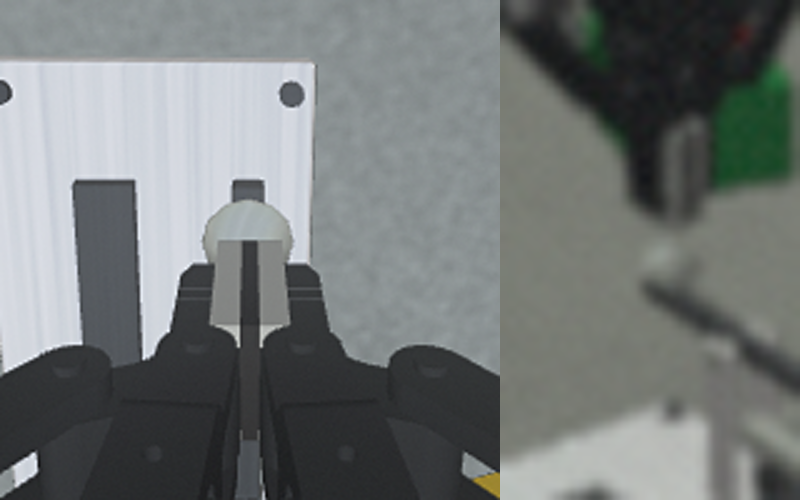

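drive_tool(targets=[0, 0, 0.003, 0, 0, 0, 0, 0, 0, 0.006, 0, 0, 0, 0, 0, 0, 0.008, 0, 0, 0, 0, 0, 0, 0.008, 0, 0, 0, 0, 0, 0, 0.008, 0, 0, 0, 0])

```text
clock: 2.97
eef_pos: [580.2, 118.0, 166.7]
tcp_rot: [3.141, 0.0, 1.59]
contact_force: [0.9, -0.0, -0.5]
opening: 0.002
```

drive_tool(targets=[0, 0, 0.0005, 0, 0, 0, 0, 0, 0, 0.001, 0, 0, 0, 0, 0, 0, 0.001, 0, 0, 0, 0, 0, 0, 0.001, 0, 0, 0, 0])

```text
clock: 3.3
eef_pos: [580.3, 118.2, 165.9]
tcp_rot: [3.141, 0.0, 1.59]
contact_force: [1.3, -0.6, 0.9]
opening: -0.001
```

drive_tool(targets=[0, 0, 0.0005, 0, 0, 0, 0, 0, 0, 0.001, 0, 0, 0, 0, 0, 0, 0.001, 0, 0, 0, 0, 0, 0, 0.001, 0, 0, 0, 0])

```text
clock: 3.63
eef_pos: [580.3, 118.1, 164.8]
tcp_rot: [3.141, 0.0, 1.59]
contact_force: [-0.1, -0.6, 0.5]
opening: -0.004
```

drive_tool(targets=[0, 0, 0.0005, 0, 0, 0, 0, 0, 0, 0.001, 0, 0, 0, 0, 0, 0, 0.001, 0, 0, 0, 0, 0, 0, 0.001, 0, 0, 0, 0])

```text
clock: 3.97
eef_pos: [580.4, 118.2, 164.2]
tcp_rot: [3.14, -0.0, 1.59]
contact_force: [-0.4, 0.4, 3.9]
opening: -0.002
```

drive_tool(targets=[0, 0, 0.0005, 0, 0, 0, 0, 0, 0, 0.001, 0, 0, 0, 0, 0, 0, 0.001, 0, 0, 0, 0, 0, 0, 0.001, 0, 0, 0, 0])

```text
clock: 4.3
eef_pos: [580.5, 118.4, 163.4]
tcp_rot: [3.14, -0.0, 1.59]
contact_force: [-2.2, -0.1, 7.4]
opening: -0.001
```

Contact was made around TCP z of 164.5. From here I go down carefully.

drive_tool(targets=[0, 0, 0.0005, 0, 0, 0, 0, 0, 0, 0.001, 0, 0, 0, 0, 0, 0, 0.001, 0, 0, 0, 0, 0, 0, 0.001, 0, 0, 0, 0])

```text
clock: 4.63
eef_pos: [580.5, 118.6, 162.6]
tcp_rot: [3.14, -0.001, 1.59]
contact_force: [-1.8, 2.0, 8.2]
opening: -0.001
```

drive_tool(targets=[0, 0, 0.0005, 0, 0, 0, 0, 0, 0, 0.0005, 0, 0, 0, 0, 0, 0, 0.0005, 0, 0, 0, 0])

```text
clock: 4.88
eef_pos: [580.5, 118.8, 162.1]
tcp_rot: [3.14, -0.001, 1.589]
contact_force: [-1.8, 3.2, 9.1]
opening: -0.001
```

drive_tool(targets=[0, 0, 0.0005, 0, 0, 0, 0, 0, 0, 0.0005, 0, 0, 0, 0, 0, 0, 0.0005, 0, 0, 0, 0])

```text
clock: 5.13
eef_pos: [580.5, 118.9, 161.7]
tcp_rot: [3.14, -0.001, 1.59]
contact_force: [-3.4, 4.2, 9.2]
opening: 0.002
```

drive_tool(targets=[0, 0, 0.0005, 0, 0, 0, 0, 0, 0, 0.0005, 0, 0, 0, 0, 0, 0, 0.0005, 0, 0, 0, 0])

```text
clock: 5.38
eef_pos: [580.6, 119.0, 161.2]
tcp_rot: [3.14, -0.001, 1.589]
contact_force: [-3.0, 5.2, 8.7]
opening: -0.002
```

drive_tool(targets=[0.0005, -0.0003, 0.0003, 0, 0, 0, 0, 0.0008, -0.0003, 0.0005, 0, 0, 0, 0, 0.0008, -0.0003, 0.0005, 0, 0, 0, 0])

```text
clock: 5.63
eef_pos: [580.4, 119.4, 160.7]
tcp_rot: [3.139, -0.001, 1.59]
contact_force: [-1.0, 1.9, 8.2]
opening: -0.006
```

drive_tool(targets=[0.0002, 0, 0.0002, 0, 0, 0, 0, 0.0003, 0, 0.0003, 0, 0, 0, 0, 0.0003, 0, 0.0003, 0, 0, 0, 0])

```text
clock: 5.88
eef_pos: [580.3, 119.6, 160.1]
tcp_rot: [3.14, -0.001, 1.59]
contact_force: [-0.7, 2.4, 5.4]
opening: 0.001
```

drive_tool(targets=[0.0001, 0, 0.0002, 0, 0, 0, 0, 0.0001, 0, 0.0002, 0, 0, 0, 0, 0.0001, 0, 0.0002, 0, 0, 0, 0, 0.0001, 0, 0.0002, 0, 0, 0, 0])

```text
clock: 6.22
eef_pos: [580.3, 119.7, 159.8]
tcp_rot: [3.14, -0.001, 1.59]
contact_force: [-1.3, 1.0, 4.9]
opening: 0.001
```

Run:
```python
from h import *
import pickle
s0=pickle.load(open('f0.pkl','rb'))
p=[535.5,-62.4,.017]
for n,fx in(('scene',1),):
    f=cam(n); pickle.dump(f,open('s_a.pkl','wb'))
    print(sense()['clock'],[proj(f,se2(p,[(0,y,62)])).round(1).tolist() for y in(38,38+36)])
    A=[cv2.resize(g['color'][190:250,240:320],(400,300),interpolation=cv2.INTER_CUBIC) for g in(s0[n],f)]
    cv2.imwrite('pics/j3.png',np.hstack(A))
```

```text
6.2667 [[[277.2, 218.9]], [[290.9, 214.1]]]
```

View pics/j3.png

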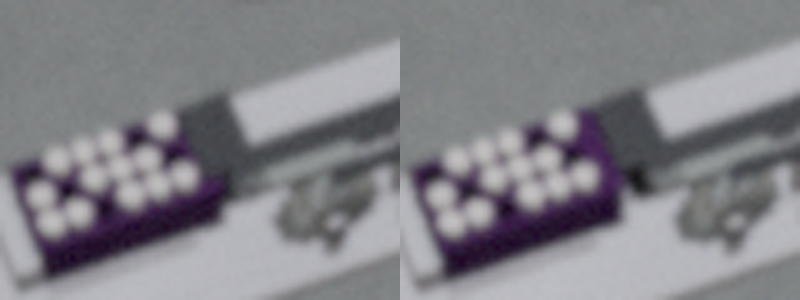

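The crops compare start and now. The jaw's back edge has moved from about x=232 to x=247, roughly 8 mm, so the jaw is creeping back. I hold the pad where it is.

drive_tool(targets=[0, 0, 0, 0, 0, 0, 0, 0, 0, 0, 0, 0, 0, 0, 0, 0, 0, 0, 0, 0, 0, 0, 0, 0, 0, 0, 0, 0, 0, 0, 0, 0, 0, 0, 0, 0, 0, 0, 0, 0, 0, 0, 0, 0, 0, 0, 0, 0, 0, 0, 0, 0, 0, 0, 0, 0, 0, 0, 0, 0, 0, 0, 0, 0, 0, 0, 0, 0, 0, 0, 0, 0, 0, 0, 0, 0, 0, 0, 0, 0, 0, 0, 0, 0])

```text
clock: 7.27
eef_pos: [580.3, 119.7, 159.8]
tcp_rot: [3.14, -0.001, 1.59]
contact_force: [-0.5, 2.0, 5.7]
opening: -0.003
```

drive_tool(targets=[0, 0, 0, 0, 0, 0, 0, 0, 0, 0, 0, 0, 0, 0, 0, 0, 0, 0, 0, 0, 0, 0, 0, 0, 0, 0, 0, 0, 0, 0, 0, 0, 0, 0, 0, 0, 0, 0, 0, 0, 0, 0, 0, 0, 0, 0, 0, 0, 0, 0, 0, 0, 0, 0, 0, 0, 0, 0, 0, 0, 0, 0, 0, 0, 0, 0, 0, 0, 0, 0, 0, 0, 0, 0, 0, 0, 0, 0, 0, 0, 0, 0, 0, 0])

```text
clock: 8.27
eef_pos: [580.3, 119.7, 159.8]
tcp_rot: [3.14, -0.001, 1.59]
contact_force: [-0.6, 1.3, 6.0]
opening: -0.001
```

drive_tool(targets=[0, 0, 0, 0, 0, 0, 0, 0, 0, 0, 0, 0, 0, 0, 0, 0, 0, 0, 0, 0, 0, 0, 0, 0, 0, 0, 0, 0, 0, 0, 0, 0, 0, 0, 0, 0, 0, 0, 0, 0, 0, 0, 0, 0, 0, 0, 0, 0, 0, 0, 0, 0, 0, 0, 0, 0, 0, 0, 0, 0, 0, 0, 0, 0, 0, 0, 0, 0, 0, 0, 0, 0, 0, 0, 0, 0, 0, 0, 0, 0, 0, 0, 0, 0])

```text
clock: 9.27
eef_pos: [580.3, 119.7, 159.8]
tcp_rot: [3.14, -0.001, 1.59]
contact_force: [-1.1, 2.0, 4.8]
opening: 0.001
```

Run:
```python
from h import *
import pickle
s0=pickle.load(open('s_a.pkl','rb'))
f=cam('scene'); pickle.dump(f,open('s_b.pkl','wb'))
A=[cv2.resize(g['color'][190:250,240:320],(400,300),interpolation=cv2.INTER_CUBIC) for g in(s0,f)]
cv2.imwrite('pics/j4.png',np.hstack(A))
```

```text
(no output)
```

View pics/j4.png

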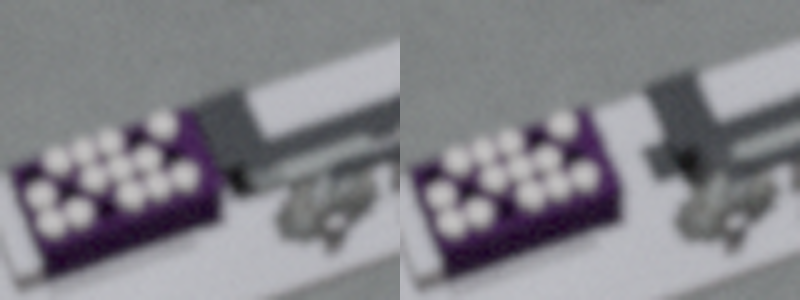

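The jaw's back edge is now about 13 px from its start, and 36 mm should give 13.7 px. I hold one more second and check numerically that it has stopped.

drive_tool(targets=[0, 0, 0, 0, 0, 0, 0, 0, 0, 0, 0, 0, 0, 0, 0, 0, 0, 0, 0, 0, 0, 0, 0, 0, 0, 0, 0, 0, 0, 0, 0, 0, 0, 0, 0, 0, 0, 0, 0, 0, 0, 0, 0, 0, 0, 0, 0, 0, 0, 0, 0, 0, 0, 0, 0, 0, 0, 0, 0, 0, 0, 0, 0, 0, 0, 0, 0, 0, 0, 0, 0, 0, 0, 0, 0, 0, 0, 0, 0, 0, 0, 0, 0, 0])

```text
clock: 10.32
eef_pos: [580.3, 119.7, 159.8]
tcp_rot: [3.14, -0.001, 1.59]
contact_force: [-1.0, 1.7, 5.6]
opening: 0.004
```

Run:
```python
from h import *
import pickle
b=pickle.load(open('s_b.pkl','rb'))['color']; a=pickle.load(open('s_a.pkl','rb'))['color']; f0=pickle.load(open('f0.pkl','rb'))['scene']['color']; c=cam('scene')['color']; d=cam('scene')['color']
g=lambda i:cv2.GaussianBlur(cv2.cvtColor(i,cv2.COLOR_BGR2GRAY),(5,5),0).astype(float)
w=np.s_[195:235,270:305]
for n,(i,j) in dict(b_c=(b,c),c_d=(c,d),a_b=(a,b)).items(): print(n,np.abs(g(i)-g(j))[w].mean().round(2),np.abs(g(i)-g(j))[w].max())
go([580,119.7,235],1.588)
```

```text
b_c 0.44 3.0
c_d 0.44 3.0
a_b 26.67 142.0
shift [ 0.0001 -0.0002 -0.0752] turn [ 0.002  -0.0007  0.0017] clock 10.4167 F [-0.76  0.82  4.68] q [0.2  0.47 1.82 0.   0.85 0.18]
```

drive_tool(targets=[0, 0, -0.002, 0, 0, 0, 0, 0, 0, -0.004, 0, 0, 0, 0, 0, 0, -0.006, 0, 0, 0, 0, 0, 0, -0.012, 0, 0, 0, 0, 0, 0, -0.035, 0, 0, 0, 0, 0, 0, -0.06, 0, 0, 0, 0, 0, 0, -0.06, 0, 0, 0, 0, 0, 0, -0.06, 0, 0, 0, 0])

```text
clock: 11.08
eef_pos: [580.6, 119.5, 220.9]
tcp_rot: [3.138, -0.001, 1.59]
contact_force: [-0.1, 0.3, 0.1]
opening: 0.001
```

```bash
python3 -c "
from h import *
go([535.5,-62.4,190],1.588)"
```

```text
shift [-0.181  -0.0486  0.0306] turn [ 0.0037 -0.0006  0.0018] clock 11.0833 F [-0.06  0.27  0.13] q [ 0.2   0.39  1.78 -0.    0.97  0.18]
```

drive_tool(targets=[-0.181, -0.0485, 0, 0.002, 0, 0.002, 1, -0.181, -0.0485, 0, 0.002, 0, 0.002, 1, -0.181, -0.0485, 0, 0.002, 0, 0.002, 1, -0.181, -0.0485, 0, 0.002, 0, 0.002, 1, -0.181, -0.0485, 0, 0.002, 0, 0.002, 1, -0.181, -0.0485, 0.03, 0.002, 0, 0.002, 1, -0.181, -0.0485, 0.03, 0.002, 0, 0.002, 1, -0.181, -0.0485, 0.03, 0.002, 0, 0.002, 1])

```text
clock: 11.75
eef_pos: [533.3, -62.5, 187.7]
tcp_rot: [-3.136, -0.001, 1.587]
contact_force: [-0.0, -0.1, -0.3]
opening: 1.001
```

Run:
```python
from h import *
print(sense()['eef_pos'],sense()['tcp_rot'],sense()['opening'])
f=cam('wrist','w5.png')
p=[535.5,-62.4,.017]
I=f['color'].copy()
for P in se2(p,[(-25,-48,54),(-25,48,54),(25,48,54),(25,-48,54)]):
    u,v=proj(f,P)[0]; cv2.circle(I,(int(round(u)),int(round(v))),2,(0,0,255),-1)
cv2.imwrite('pics/w5b.png',cv2.resize(I,(800,600),interpolation=cv2.INTER_CUBIC))
go([535.5,-62.4,94],1.588)
```

```text
[533.32397003 -62.47921011 187.74008337] [-3.13589748e+00 -8.24899359e-04  1.58700853e+00] 1.0012774368346757
shift [-0.0003  0.0016  0.0948] turn [-0.0036 -0.0005 -0.0001] clock 11.8 F [-0.41  0.11  0.92] q [-0.12  0.36  1.92  0.    0.87 -0.14]
```

View pics/w5b.png

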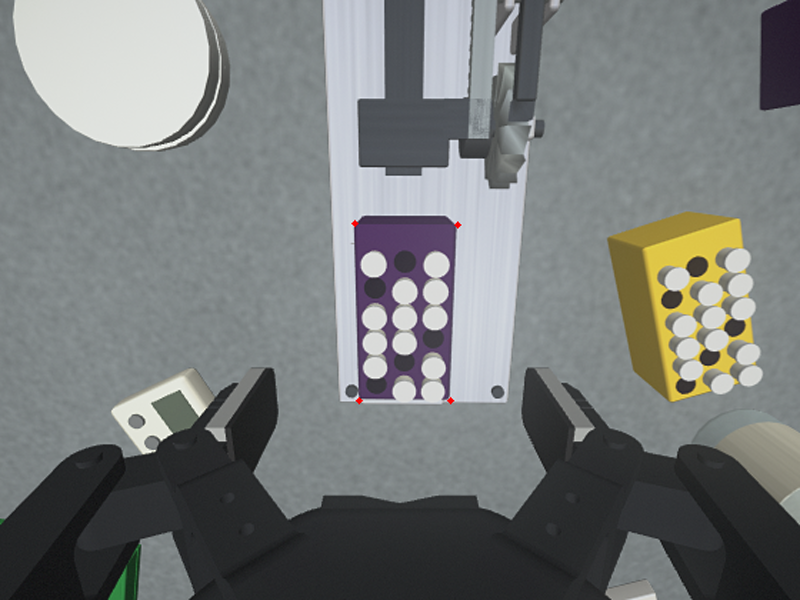

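The predicted corners (red) land on the rack's top face. The jaw is fully clear and the rack is undisturbed. I descend to grasp it.

drive_tool(targets=[0, 0.0016, 0.035, -0.003, 0, 0, 1, 0, 0.0016, 0.07, -0.003, 0, 0, 1, 0, 0.0016, 0.09, -0.003, 0, 0, 1, 0, 0.0016, 0.095, -0.003, 0, 0, 1, 0, 0.0016, 0.095, -0.003, 0, 0, 1, 0, 0.0016, 0.095, -0.003, 0, 0, 1, 0, 0.0016, 0.095, -0.003, 0, 0, 1], force=30)

```text
clock: 12.38
eef_pos: [537.7, -62.3, 96.1]
tcp_rot: [3.137, 0.0, 1.588]
contact_force: [-0.3, 0.2, 0.3]
opening: 1.001
```

```bash
python3 -c "
from h import *
print(sense()['eef_pos'],sense()['tcp_rot'])
go([535.5,-62.4,93],1.588)"
```

```text
[537.66164409 -62.33787226  96.05089975] [3.13698586e+00 3.43908848e-04 1.58831320e+00]
shift [-0.     -0.0022  0.003 ] turn [0.0046 0.0003 0.0003] clock 12.3833 F [-0.31  0.21  0.25] q [-0.12  0.51  1.96  0.    0.67 -0.14]
```

drive_tool(targets=[0, -0.002, 0.003, 0.003, 0, 0, 1, 0, -0.002, 0.003, 0.003, 0, 0, 1, 0, -0.002, 0.003, 0.003, 0, 0, 0.3, 0, -0.002, 0.003, 0.003, 0, 0, 0.3, 0, -0.002, 0.003, 0.003, 0, 0, 0.3, 0, -0.002, 0.003, 0.003, 0, 0, 0.3, 0, -0.002, 0.003, 0.003, 0, 0, 0.3, 0, -0.002, 0.003, 0.003, 0, 0, 0.3, 0, -0.002, 0.003, 0.003, 0, 0, 0.3, 0, -0.002, 0.003, 0.003, 0, 0, 0.3], force=30)

```text
clock: 13.22
eef_pos: [534.7, -62.6, 91.7]
tcp_rot: [-3.141, 0.0, 1.588]
contact_force: [-1.4, 0.9, 5.3]
opening: 0.583
```

```bash
python3 -c "
from h import *
s=sense();print(s['eef_pos'],s['tcp_rot'],s['opening'],s['contact_force'])"
```

```text
[534.65802363 -62.61422739  91.6958119 ] [-3.14111168e+00  5.39499976e-05  1.58768987e+00] 0.5828950505599588 [-1.38848109  0.91235295  5.2501292 ]
```

Gripped at opening 0.583, about 49.6 mm, which matches the 50 mm rack. Now I lift.

drive_tool(targets=[0, 0, -0.005, 0, 0, 0, 0.3, 0, 0, -0.012, 0, 0, 0, 0.3, 0, 0, -0.025, 0, 0, 0, 0.3, 0, 0, -0.045, 0, 0, 0, 0.3, 0, 0, -0.065, 0, 0, 0, 0.3, 0, 0, -0.085, 0, 0, 0, 0.3, 0, 0, -0.1, 0, 0, 0, 0.3, 0, 0, -0.1, 0, 0, 0, 0.3, 0, 0, -0.1, 0, 0, 0, 0.3])

```text
clock: 13.97
eef_pos: [534.8, -62.6, 192.0]
tcp_rot: [3.141, 0.0, 1.588]
contact_force: [-0.1, -0.4, -2.7]
opening: 0.583
```

```bash
python3 -c "
from h import *
s=sense();print(s['opening'],s['contact_force'])
go([482,-300,192],1.312)"
```

```text
0.5830707672183256 [-0.10263434 -0.35127834 -2.72399408]
shift [-0.2365 -0.0568  0.    ] turn [8.000e-04 2.000e-04 2.758e-01] clock 13.9667 F [-0.1  -0.35 -2.72] q [-0.12  0.36  1.92 -0.    0.87 -0.14]
```

drive_tool(targets=[-0.02, -0.005, 0, 0, 0, 0.025, 0.3, -0.045, -0.011, 0, 0, 0, 0.05, 0.3, -0.075, -0.018, 0, 0, 0, 0.09, 0.3, -0.105, -0.025, 0, 0, 0, 0.13, 0.3, -0.135, -0.032, 0, 0, 0, 0.17, 0.3, -0.165, -0.04, 0, 0, 0, 0.2, 0.3, -0.195, -0.047, 0, 0, 0, 0.24, 0.3, -0.22, -0.053, 0, 0, 0, 0.265, 0.3, -0.236, -0.057, 0, 0, 0, 0.276, 0.3, -0.236, -0.057, 0, 0, 0, 0.276, 0.3, -0.236, -0.057, 0, 0, 0, 0.276, 0.3])

```text
clock: 14.88
eef_pos: [480.5, -299.7, 189.9]
tcp_rot: [-3.138, -0.001, 1.31]
contact_force: [0.3, 0.6, -2.6]
opening: 0.578
```

Run:
```python
from h import *
import pickle
s=sense();print(s['eef_pos'],s['tcp_rot'],s['opening'])
f=cam('wrist','w6.png'); pickle.dump(f,open('w6.pkl','wb'))
I=f['color'].copy()
for P in se2([482,-340,-.26],[(-62.5,-82.5,18),(-62.5,82.5,18),(62.5,82.5,18),(62.5,-82.5,18)]):
    u,v=proj(f,P)[0]; cv2.circle(I,(int(round(u)),int(round(v))),2,(0,0,255),-1)
cv2.imwrite('pics/w6b.png',cv2.resize(I,(800,600),interpolation=cv2.INTER_CUBIC))
```

```text
[ 480.53652264 -299.74097351  189.8975075 ] [-3.13832234e+00 -5.87816376e-04  1.31012127e+00] 0.57771912066836
```

View pics/w6b.png

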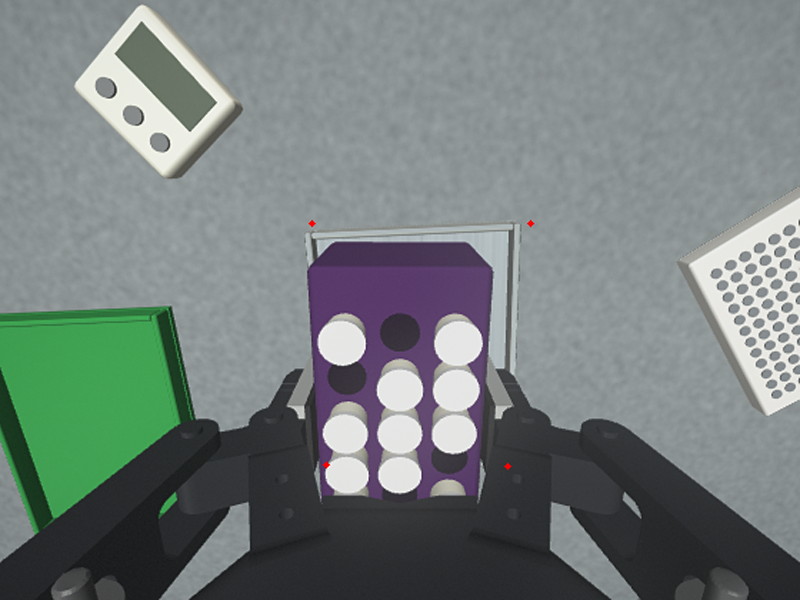

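The tray's +y rim corners are at (305,234) and (520,223), close to the prediction but slightly rotated. I refit the tray pose.

Run:
```python
from h import *
import pickle
w=pickle.load(open('w6.pkl','rb')); f=pickle.load(open('f0.pkl','rb'))['scene']
L=[(-62.5,-82.5,18),(-62.5,82.5,18),(62.5,82.5,18),(62.5,-82.5,18)]
W=np.array([(305,234),(520,223)])*.7
a,r=fit([(w,L[1:3],W)],[482,-340,-.26]); print(a,r)
print(fit([(w,L[1:3],W),(f,L,[(116,228),(182,226),(183,270),(114,278)])],a))
go([a[0],a[1],192],1.571+a[2])
```

```text
[ 4.80760051e+02 -3.42991905e+02 -2.07214001e-01] 0.5646861354370571
(array([ 4.79924518e+02, -3.42258792e+02, -2.22924290e-01]), np.float64(3.183581613395887))
shift [-0.0425  0.0113 -0.002 ] turn [-0.0032 -0.0008 -0.0526] clock 14.9333 F [-0.28  0.07 -2.68] q [-0.56  0.4   1.86 -0.    0.89 -0.3 ]
```

drive_tool(targets=[-0.02, 0.005, 0, 0, 0, -0.025, 0.3, -0.0425, 0.0105, 0, 0, 0, -0.05, 0.3, -0.0425, 0.0105, 0.02, 0, 0, -0.05, 0.3, -0.0425, 0.0105, 0.045, 0, 0, -0.05, 0.3, -0.0425, 0.0105, 0.07, 0, 0, -0.05, 0.3, -0.0425, 0.0105, 0.088, 0, 0, -0.05, 0.3, -0.0425, 0.0105, 0.096, 0, 0, -0.05, 0.3, -0.0425, 0.0105, 0.098, 0, 0, -0.05, 0.3, -0.0425, 0.0105, 0.098, 0, 0, -0.05, 0.3, -0.0425, 0.0105, 0.098, 0, 0, -0.05, 0.3])

```text
clock: 15.77
eef_pos: [481.4, -343.2, 94.3]
tcp_rot: [3.141, 0.001, 1.362]
contact_force: [0.2, 0.1, -1.2]
opening: 0.581
```

drive_tool(targets=[0, 0, 0.001, 0, 0, 0, 0.3, 0, 0, 0.002, 0, 0, 0, 0.3, 0, 0, 0.003, 0, 0, 0, 0.3, 0, 0, 0.004, 0, 0, 0, 0.3, 0, 0, 0.004, 0, 0, 0, 0.3])

```text
clock: 16.18
eef_pos: [480.7, -343.3, 89.5]
tcp_rot: [-3.141, 0.0, 1.362]
contact_force: [0.5, 0.1, -2.3]
opening: 0.581
```

```bash
python3 -c "
from h import *
go([480.5,-342.5,84],1.36);print(sense()['eef_pos'],sense()['tcp_rot'])"
```

```text
shift [ 0.0008 -0.0003  0.0055] turn [-0.0008  0.0003  0.0017] clock 16.1833 F [ 0.46  0.07 -2.34] q [-0.62  0.58  1.85 -0.    0.72 -0.41]
[ 480.66768307 -343.32127357   89.48445278] [-3.14077769e+00  3.05280847e-04  1.36173908e+00]
```

drive_tool(targets=[0, 0, 0.001, 0, 0, 0, 0.3, 0, 0, 0.002, 0, 0, 0, 0.3, 0, 0, 0.003, 0, 0, 0, 0.3, 0, 0, 0.004, 0, 0, 0, 0.3, 0, 0, 0.004, 0, 0, 0, 0.3])

```text
clock: 16.6
eef_pos: [480.6, -343.2, 85.1]
tcp_rot: [-3.14, 0.0, 1.362]
contact_force: [0.1, 0.4, -2.7]
opening: 0.581
```

drive_tool(targets=[0, 0, 0.0005, 0, 0, 0, 0.3, 0, 0, 0.001, 0, 0, 0, 0.3, 0, 0, 0.001, 0, 0, 0, 0.3])

```text
clock: 16.85
eef_pos: [480.6, -343.3, 84.3]
tcp_rot: [-3.141, 0.0, 1.362]
contact_force: [-0.7, -1.2, -2.8]
opening: 0.579
```

drive_tool(targets=[0, 0, 0.0005, 0, 0, 0, 0.3, 0, 0, 0.001, 0, 0, 0, 0.3, 0, 0, 0.001, 0, 0, 0, 0.3])

```text
clock: 17.1
eef_pos: [480.7, -343.3, 83.7]
tcp_rot: [-3.141, 0.0, 1.362]
contact_force: [-1.0, 1.1, 3.1]
opening: 0.581
```

drive_tool(targets=[0, 0, 0.0005, 0, 0, 0, 0.3, 0, 0, 0.001, 0, 0, 0, 0.3, 0, 0, 0.001, 0, 0, 0, 0.3])

```text
clock: 17.35
eef_pos: [480.7, -343.3, 83.7]
tcp_rot: [-3.141, 0.0, 1.362]
contact_force: [-4.5, 3.4, 15.3]
opening: 0.576
```

Seated on the tray floor: contact at TCP z of 83.7, as expected. I open only partly to stay clear of the tray walls.

drive_tool(targets=[0, 0, -0.001, 0, 0, 0, 0.3, 0, 0, -0.001, 0, 0, 0, 0.3, 0, 0, -0.001, 0, 0, 0, 0.74, 0, 0, -0.001, 0, 0, 0, 0.74, 0, 0, -0.001, 0, 0, 0, 0.74, 0, 0, -0.001, 0, 0, 0, 0.74, 0, 0, -0.001, 0, 0, 0, 0.74, 0, 0, -0.001, 0, 0, 0, 0.74])

```text
clock: 18.02
eef_pos: [480.7, -343.3, 83.3]
tcp_rot: [-3.141, 0.0, 1.362]
contact_force: [-0.7, -0.4, -0.0]
opening: 0.739
```

drive_tool(targets=[0, 0, -0.005, 0, 0, 0, 0.74, 0, 0, -0.015, 0, 0, 0, 0.74, 0, 0, -0.03, 0, 0, 0, 0.74, 0, 0, -0.06, 0, 0, 0, 0.74, 0, 0, -0.09, 0, 0, 0, 0.74, 0, 0, -0.12, 0, 0, 0, 0.74, 0, 0, -0.15, 0, 0, 0, 0.74, 0, 0, -0.15, 0, 0, 0, 0.74, 0, 0, -0.15, 0, 0, 0, 0.74])

```text
clock: 18.77
eef_pos: [481.7, -343.9, 236.3]
tcp_rot: [3.138, 0.002, 1.362]
contact_force: [0.1, -0.0, -0.8]
opening: 0.742
```

Run:
```python
from h import *
s=sense();print(s['eef_pos'],s['opening'],s['contact_force'])
f=cam('side'); w=cam('wrist')
a=cv2.resize(f['color'][160:350,230:420],(450,450),interpolation=cv2.INTER_CUBIC)
b=cv2.resize(w['color'],(350,262)); b=cv2.copyMakeBorder(b,0,188,0,0,cv2.BORDER_CONSTANT)
cv2.imwrite('pics/end.png',np.hstack([a,b]))
```

```text
[ 481.68441933 -343.8855274   236.30557783] 0.7422163819033769 [ 0.11014806 -0.02420961 -0.77009497]
```

View pics/end.png

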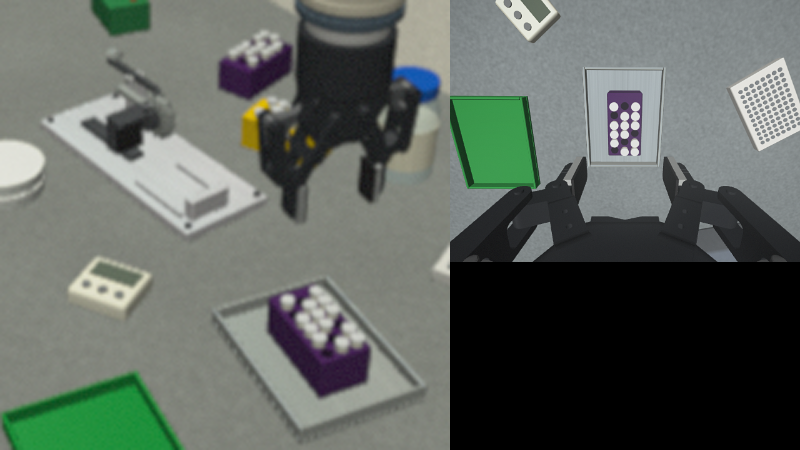

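The last picture shows the rack standing upright near the middle of the steel tray at about (318,340), the clamp empty with its jaw back, and the other things undisturbed.

```bash
python3 -c "
from rig import sign_off
print(sign_off())"
```

```text
the job is handed in; nothing more can be done
None
```

The purple rack is now standing upright near the middle of the steel tray, and I handed the job in at about 19 s of the 70 s allowed. `sign_off` gives no verdict, so the result below rests on my own checks.

- **Pawl:** I felt contact with the thumb pad at about 91 mm above the bench. I pressed it down about 4.5 mm; the highest reading, taken at the end of each step, was 9.2 N vertical, about 10.7 N in all. It then dropped to about 5 N, and I held it there for about 4.5 s.
- **Jaw:** it moved about 13 px in the scene camera, where 36 mm should give 13.7 px. Pictures one second apart showed it had stopped before I let the pawl up.
- **Rack:** the gripper read 49.6 mm across it, matching its 50 mm width. I lowered it until it touched the tray floor at the expected height, released it there, and backed off with no contact force.
- **Final pictures:** the jaw is still back, the other things on the bench look undisturbed, and the gripper touches nothing.

**Not measured or not in agreement:**
- I did not measure the pawl's seated angle after release, only that nothing was pressing on it.
- The first tray estimate from the scene camera was about 0.05 rad and 3 mm off the wrist-camera one. I placed the rack mostly by the wrist camera.
- The first clamp estimate was similarly about 3 mm off in y, and I corrected it the same way.

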